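# Find the loose mounting bolt and hold its cap open

## Task

First press the black stop button on the control box fully down and let it spring back up. Then tap down firmly on the heads of the three bolts in the grey mounting foot, one after another, until you find the loose one, which sinks under the push and stays down. Lift the hinged cap of that bolt by its pull lug at least half-way to upright (45 degrees or more) and finish while holding it there steadily for the fitter; leave the other two caps shut and the other things on the bench where they are.

Things in the scene. Friction and masses are not known exactly. Their poses are not given: they have to be found in the camera images.
- foot: grey cast machine mounting foot fixed to the bench, 75 (x) x 285 (y) x 36 mm high block (x from -25 to +50 mm of the origin) with a small bolted ear at each end. Origin on the bench top in the middle of its length, z up, its own -x side (where the pull lugs overhang) faces the robot roughly; yaw varies. Three bolt stations stand 95 mm apart along its y axis.
- control_box: grey box 90 x 66 x 36 mm fixed to the bench, left of the foot, with one round black push button (32 mm diameter) on top; origin at the middle of its underside
- stop_button (a joint): travel of the black push button in m: 0 = up, 0.006 = fully down; a spring lifts it again; about 5 N takes it fully down
- stop_button_top (a point): middle of the button's top face (moves with the button)
- bolt_1_head (a point): middle of the top of the steel hexagon bolt head at the +y end of the foot (24 mm across flats, on a 31 mm round collar); the head's top stands 60 mm above the bench and 18 mm above the cap plate round it, and moves down with the bolt
- bolt_1 (a joint): how far that bolt has sunk, m: 0 at the start. A sound bolt stands firm. The loose one (any of the three, alike to the eye) gives under a push of more than about 3 N, sinks 9 mm and stays down
- cap_1 (a joint): angle of that station's hinged aluminium cap, rad: 0 = lying flat on the foot, grows as its front rises, stop at 1.25. The cap is a 50 x 54 x 4 mm plate with a 37 mm round window in which the bolt stands (the bolt does not block it), a neck 10 mm wide and a pull lug in front. It weighs about 100 g and falls shut when let go
- lug_1 (a point): centre of the cap's pull lug: a disc of 24 mm diameter, 12 mm thick along the foot's y axis (its flat faces look to +y and -y), free at both sides and underneath, 42 mm above the bench when the cap is shut; 100 mm in front of the hinge line. Gripped on its flat faces it can turn between the fingers
- hinge_1 (a point): middle of the cap's hinge line, which is horizontal and runs along the foot's y axis, 42 mm above the bench behind the bolt (toward the foot's +x)
- bolt_2_head (a point): middle of the top of the steel hexagon bolt head at the middle of the foot (24 mm across flats, on a 31 mm round collar); the head's top stands 60 mm above the bench and 18 mm above the cap plate round it, and moves down with the bolt
- bolt_2 (a joint): how far that bolt has sunk, m: 0 at the start. A sound bolt stands firm. The loose one (any of the three, alike to the eye) gives under a push of more than about 3 N, sinks 9 mm and stays down
- cap_2 (a joint): angle of that station's hinged aluminium cap, rad: 0 = lying flat on the foot, grows as its front rises, stop at 1.25. The cap is a 50 x 54 x 4 mm plate with a 37 mm round window in which the bolt stands (the bolt does not block it), a neck 10 mm wide and a pull lug in front. It weighs about 100 g and falls shut when let go
- lug_2 (a point): centre of the cap's pull lug: a disc of 24 mm diameter, 12 mm thick along the foot's y axis (its flat faces look to +y and -y), free at both sides and underneath, 42 mm above the bench when the cap is shut; 100 mm in front of the hinge line. Gripped on its flat faces it can turn between the fingers
- hinge_2 (a point): middle of the cap's hinge line, which is horizontal and runs along the foot's y axis, 42 mm above the bench behind the bolt (toward the foot's +x)
- bolt_3_head (a point): middle of the top of the steel hexagon bolt head at the -y end of the foot (24 mm across flats, on a 31 mm round collar); the head's top stands 60 mm above the bench and 18 mm above the cap plate round it, and moves down with the bolt
- bolt_3 (a joint): how far that bolt has sunk, m: 0 at the start. A sound bolt stands firm. The loose one (any of the three, alike to the eye) gives under a push of more than about 3 N, sinks 9 mm and stays down
- cap_3 (a joint): angle of that station's hinged aluminium cap, rad: 0 = lying flat on the foot, grows as its front rises, stop at 1.25. The cap is a 50 x 54 x 4 mm plate with a 37 mm round window in which the bolt stands (the bolt does not block it), a neck 10 mm wide and a pull lug in front. It weighs about 100 g and falls shut when let go
- lug_3 (a point): centre of the cap's pull lug: a disc of 24 mm diameter, 12 mm thick along the foot's y axis (its flat faces look to +y and -y), free at both sides and underneath, 42 mm above the bench when the cap is shut; 100 mm in front of the hinge line. Gripped on its flat faces it can turn between the fingers
- hinge_3 (a point): middle of the cap's hinge line, which is horizontal and runs along the foot's y axis, 42 mm above the bench behind the bolt (toward the foot's +x)
- marker: loose marker pen, 17 x 135 x 16 mm, in front of the foot; a bystander, origin at its underside
- cutters: loose blue-handled side cutters, 53 x 122 x 10 mm; a bystander, origin at its underside
- steel_block_mid (a point): centre of a loose square steel bench block, 64 x 64 x 19 mm, left of the control box; a bystander
Mind the look-alikes: they are no part of the job. Leave any green look-alike of the control_box alone.

How it is judged:
On the way, in this order (a step that is already met when the one before it is completed fails the run):
1. the stop button is pressed fully down (value of joint stop_button above 0.005 m), for 0.05 s.
2. the stop button has sprung back up (value of joint stop_button below 0.0015 m), for 0.1 s.
3. the loose bolt has been found: it has sunk under a tap (value of joint any of bolt_1, bolt_2, bolt_3 above 0.005 m), for 0.2 s.
At the end, for the whole second after the job is handed in: the cap of the sunken bolt stands at more than 0.7 rad (40 degrees), still (under 0.1 rad/s) and carried by the fingers; the other two caps are shut (under 0.15 rad), their bolts have not sunk (under 3 mm), the button is up (within 1.5 mm) (((value of joint bolt_1 above 0.005 m and value of joint cap_1 above 0.7 rad and contact force between the fingers and cap_1 above 0.2 N and velocity of joint cap_1 between -0.1 and 0.1 rad/s and value of joint each of cap_2, cap_3 below 0.15 rad and value of joint each of bolt_2, bolt_3 below 0.003 m and value of joint stop_button below 0.0015 m) or (value of joint bolt_2 above 0.005 m and value of joint cap_2 above 0.7 rad and contact force between the fingers and cap_2 above 0.2 N and velocity of joint cap_2 between -0.1 and 0.1 rad/s and value of joint each of cap_1, cap_3 below 0.15 rad and value of joint each of bolt_1, bolt_3 below 0.003 m and value of joint stop_button below 0.0015 m) or (value of joint bolt_3 above 0.005 m and value of joint cap_3 above 0.7 rad and contact force between the fingers and cap_3 above 0.2 N and velocity of joint cap_3 between -0.1 and 0.1 rad/s and value of joint each of cap_1, cap_2 below 0.15 rad and value of joint each of bolt_1, bolt_2 below 0.003 m and value of joint stop_button below 0.0015 m))); the arm keeps its last pose, push and grip.
It fails at once if a cap is lifted (over 0.25 rad) whose bolt has not been found loose ((value of joint cap_1 above 0.25 rad and value of joint bolt_1 below 0.004 m) or (value of joint cap_2 above 0.25 rad and value of joint bolt_2 below 0.004 m) or (value of joint cap_3 above 0.25 rad and value of joint bolt_3 below 0.004 m)).
It fails at once if the marker, the cutters or the steel block is pushed more than 30 mm away (distance of any of marker, cutters, steel_block_mid from where it was at the start of the episode above 0.03 m).
It also fails if it takes over 58 s, if anything falls off the work surface, if the arm or the gripper's body presses on something with over 40 N, if the wrist force passes 120 N, or if a joint passes its speed limit or range.

## Robot

A 6-joint arm with a two-finger parallel gripper is mounted at the origin on a cart in front of the work surface, level with it; the furniture and walls round the work are solid. World frame = base frame: x ahead of the robot, y to its left, z up, the work surface at z = 0. Lengths are in m, angles in rad, forces in N, time in s.
With the tool pointing down it reaches from about 0.375 to 0.9 m from the base axis. Payload 3.1 kg.
Tool frame: the origin (TCP) lies at the very end of the fingers, on their centre line; the grasp point (between the pads) lies 19 mm behind it; z points along the fingers, y is the direction in which the jaws open and shut (so a half turn about z gives the same grasp; the last joint's range is limited). The gripper opens to 87 mm and grips with 3 to 60 N. Pads are 19 mm wide; open, the fingers measure 117 mm over their backs; the gripper's body (75 mm by 190 mm) begins 51 mm behind the grasp point.
Start: joints at [1.077, 0.527, 1.433, -0, 1.181, -0.178], TCP at [0.193, 0.594, 0.199] pointing down, gripper open.
Joint ranges: [-3.08, 3.08], [-0.75, 2.2], [0.22, 2.44], [-1.43, 4.57], [0, 2.65], [-2.85, 2.85]. Speed limits (rad/s): [2.79, 2.79, 3.14, 3.14, 3.14, 3.14].

## Interface

Orientations are given as a unit quaternion [x, y, z, w].
In Python, from rig import robot gives the robot as it stands.
- The arm moves only by the tool arm_command, never from a script. Its argument "targets" is a list of rows, each a list of 5 numbers: the shift along the tool's x, y, z in cm, then the turn about the tool's z in rad, then the finger opening in cm, from 0 to 8.7. In form: [[dx, dy, dz, spin, hand], ...]. A call has 1 to 5 rows; each row is the pose to reach, as a shift and turn from the pose commanded when the call began, along the tool's axes at that moment; what a row does not reach only later rows make up. A row lasts 1/8 s, in which the tool goes at most 62.5 mm and 10.7 degrees, less where a joint would pass 70% of its speed; a pose out of reach is approached as far as the arm can. A call with a gripper value outside its range is refused whole. The fingers move at their own pace and stop on an object; "newtons" is the grip in N (left out, the last holds). Time passes only in rows, so rows that repeat a pose let the fingers close. It gives the time, the measured TCP pose, the force and the opening at its end, in the units of the state.
- robot.get_obs(): the state, without advancing time (a new reading comes with each control period).
- robot.camera(name): name is "scene" or "top" or "wrist"; returns (picture, depth): 384x512x3 uint8, red, green, blue; 384x512 float32, m along the optical axis (not along the pixel's ray), 0 where there is no reading.
- robot.camera_model(name): a dict with "mtx" (3x3 intrinsics, pixels), "extrinsics" (4x4, takes a point from world to camera coordinates). Camera axes: x right, y up, looking along -z (the intrinsics and any distortion apply to the point x, -y, -z); pixel columns grow to the right and rows downward; lengths in m; the calibration is good to about 2 mm. A picture is of the moment at which its call begins: read the wrist's pose just before it. camera_model takes no time and is no camera call; for the wrist camera it gives the pose at the moment of the call.
- robot.hand_in(): hands the job in, once; it reports no verdict.
The state is a dict: "time": time; "q": joint angles; "joint_velocities": joint speeds; "joint_torque": joint torques, N m; "position": TCP position; "tool_rot": TCP orientation; "ft_force": force on the tool from outside, world axes, zero at the start; "moment": the same for the moment, N m; "grip_width": finger opening in m.
Only numpy, scipy, OpenCV 4.12 (cv2) and the standard library are available. Lean on these libraries where they do the work, as an engineer would, in place of code of your own. Each camera call takes 0.05 s, during which the arm holds its last target.

## Working session

There is one attempt and no reset: what is moved stays moved. The work goes in short steps, Python scripts to look and compute and a tool call to move; the robot and the scene stay as the last step left them, time stands still between calls to the robot, and variables do not carry over. Pictures are saved under pics/ and viewed, and the job is handed in when it is done.

Besides the shell and the picture viewer there is one more tool, called after "Emit:" as name(argument=value, ...) on one line, values as JSON. arm_command: Moves the arm, as the interface text tells. Its arguments: {"type":"object","properties":{"targets":{"type":"array","items":{"type":"array","items":{"type":"number"}}},"newtons":{"type":"number"}},"required":["targets"]}

```bash
mkdir -p pics
cat > h.py <<'E'
from rig import robot
import numpy as np, cv2
from scipy.spatial.transform import Rotation as R
def snap(name,f):
    m=robot.camera_model(name); im,d=robot.camera(name)
    np.savez('pics/'+f+'.npz',im=im,d=d,K=m['mtx'],E=m['extrinsics'])
    cv2.imwrite('pics/'+f+'.png',im[:,:,::-1]); return im,d,m
def load(f): return np.load('pics/'+f+'.npz')
def px(z,u,v,depth=None,plane=None):
    K,E=z['K'],z['E']; r=np.linalg.inv(K)@[u,v,1]; r=np.array([r[0],-r[1],-r[2]])
    Ei=np.linalg.inv(E)
    if plane is not None:
        w=Ei[:3,:3]@r; o=Ei[:3,3]; return o+w*(plane-o[2])/w[2]
    if depth is None: depth=float(np.median(z['d'][v-1:v+2,u-1:u+2]))
    return (Ei@np.r_[r*depth,1])[:3]
def crop(f,u0,v0,u1,v1,s,out):
    im=load(f)['im'][v0:v1,u0:u1,::-1]; cv2.imwrite('pics/'+out+'.png',cv2.resize(im,None,fx=s,fy=s,interpolation=cv2.INTER_CUBIC))
def totool(p):
    o=robot.get_obs(); return R.from_quat(o['tool_rot']).inv().apply(np.array(p)-o['position'])*100
E
python3 -c "
from h import *
snap('top','top0');snap('scene','scene0')
o=robot.get_obs();print(o)
r=R.from_quat(o['tool_rot']).as_matrix();print(r.round(3))"
```

```text
{'time': 0.1, 'q': array([ 1.07751711e+00,  5.28433064e-01,  1.43379314e+00,  1.13848738e-05,
        1.18142262e+00, -1.78509793e-01]), 'joint_velocities': array([ 0.0007567 , -0.00274812, -0.00259944, -0.0003699 ,  0.00045149,
       -0.00101486]), 'joint_torque': array([-1.04979943e-03, -4.40990746e+01, -1.77151197e+01,  6.34376099e-02,
        5.33880084e-02, -4.42127146e-05]), 'position': array([0.19312333, 0.59365077, 0.19842674]), 'tool_rot': array([ 1.56737838e-01,  9.87639708e-01, -9.68896612e-04, -3.43841097e-04]), 'ft_force': array([ 0.26872551,  0.95374492, -0.67444926]), 'moment': array([-0.07357693,  0.0127681 ,  0.01423182]), 'grip_width': 0.08698198787268675}
[[-0.951  0.31  -0.001]
 [ 0.31   0.951 -0.002]
 [ 0.    -0.002 -1.   ]]
```

View pics/top0.png

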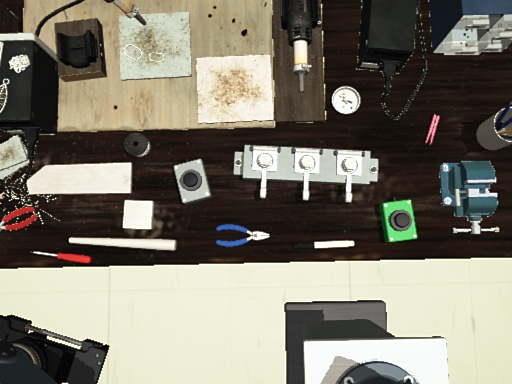

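View pics/scene0.png

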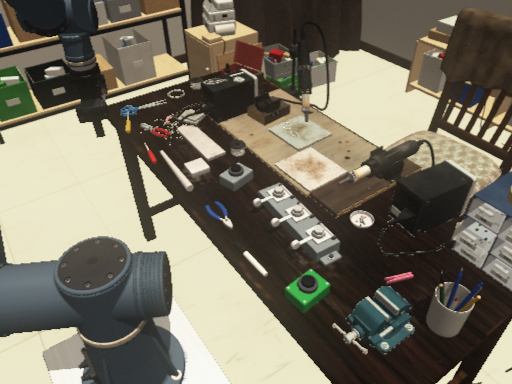

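The top view shows the grey box with its black button at (190,180), which I choose. The green look-alike is at (400,220) and a round black puck is at (137,145). The foot's bolts are at (264,160), (307,161) and (349,162), with lugs at (264,195), (306,197) and (348,198). I'll check these in a close crop.

```bash
python3 -c "
from h import *
crop('top0',165,130,390,220,3.5,'c0')
z=load('top0')
for n,u,v in [('btn',190,180),('b1',264,160),('b2',307,161),('b3',349,162),('l1',264,195),('l2',306,197),('l3',348,198),('cut',230,236),('mark',335,244),('green',400,220)]: print(n,px(z,u,v).round(4))
"
```

```text
btn [0.5102 0.4015 0.0569]
b1 [0.5511 0.2374 0.0581]
b2 [0.5465 0.1424 0.0591]
b3 [0.542  0.0498 0.0596]
l1 [0.4741 0.2391 0.0495]
l2 [0.4672 0.1467 0.0525]
l3 [0.4628 0.0544 0.0537]
cut [ 0.3872  0.3193 -0.0007]
mark [0.3634 0.0815 0.0135]
green [ 0.4116 -0.0563  0.0574]
```

View pics/c0.png

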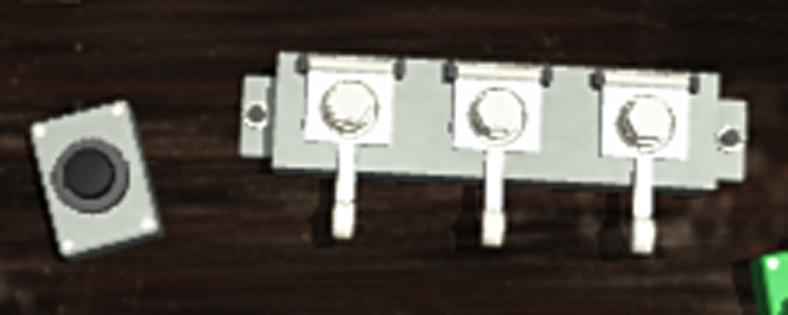

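Emit:
arm_command(targets=[[-7, -1.7, 0, -0.1, 0], [-14, -3.4, 0, -0.2, 0], [-20, -5, 0, -0.267, 0], [-26, -6.5, 1, -0.267, 0], [-31, -7.5, 2, -0.267, 0]], newtons=20)

```text
time: 0.72
position: [0.4597, 0.4297, 0.1806]
tool_rot: [0.024, 1.0, 0.0, 0.0]
ft_force: [0.2, 0.9, 0.0]
grip_width: 0.0452
```

```bash
python3 -c "
from h import *
snap('wrist','w0')
o=robot.get_obs();print(o['time'],o['position'],o['grip_width'],R.from_quat(o['tool_rot']).as_matrix().round(3),robot.camera_model('wrist')['extrinsics'])"
```

```text
0.775 [0.46740312 0.42488509 0.17885348] 0.041082946185702594 [[-0.999  0.053  0.005]
 [ 0.053  0.999 -0.004]
 [-0.006 -0.003 -1.   ]] [[ 0.05280111  0.99860197 -0.00247803 -0.44867322]
 [-0.96574707  0.05043227 -0.25453719  0.45539036]
 [-0.25405637  0.015833    0.96705981 -0.25909646]
 [ 0.          0.          0.          1.        ]]
```

View pics/w0.png

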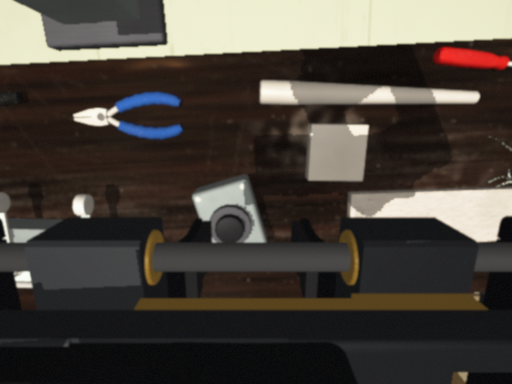

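```bash
python3 -c "
from h import *
z=load('w0');print(px(z,231,226));print(px(z,231,226,plane=.057))
print(totool([.51,.4015,.06]))"
```

```text
[0.50655227 0.40633039 0.05970696]
[0.50756973 0.40609619 0.057     ]
[-4.31022047 -2.07008967 11.91686936]
```

Emit:
arm_command(targets=[[-4.2, -1.8, 4, 0, 0], [-4.2, -1.8, 8, 0, 0], [-4.2, -1.8, 10.5, 0, 0], [-4.2, -1.8, 10.5, 0, 0]])

```text
time: 1.27
position: [0.4972, 0.4097, 0.073]
tool_rot: [0.024, 1.0, -0.002, -0.003]
ft_force: [0.1, 0.8, 0.9]
grip_width: 0.0036
```

```bash
python3 -c "
from h import *
o=robot.get_obs();print(o['time'],o['position'],o['grip_width'],o['ft_force']);print(totool([.5085,.4035,.0575]),totool([.551,.2374,.06]))"
```

```text
1.275 [0.49715937 0.40969304 0.07295919] 0.0036355142517837833 [0.09174709 0.76341653 0.89890849]
[-1.17117537 -0.55861161  1.54136434] [ -6.21503151 -16.94542398   1.32001462]
```

```bash
python3 -c "
from h import *
im,d,m=snap('wrist','w1')
o=robot.get_obs();print(o['time'],o['position'],o['grip_width'],o['ft_force'],o['joint_velocities'].round(3));print(totool([.5085,.4035,.0575]),totool([.551,.2374,.06]))"
```

```text
1.325 [0.49844441 0.41065871 0.0747923 ] 0.0018391924499668996 [-0.10216564 -0.66443251  0.70431998] [ 0.004 -0.037 -0.032  0.001 -0.001  0.   ]
[-1.04243607 -0.66465986  1.72783414] [ -6.08010776 -17.05313242   1.48923185]
```

View pics/w1.png

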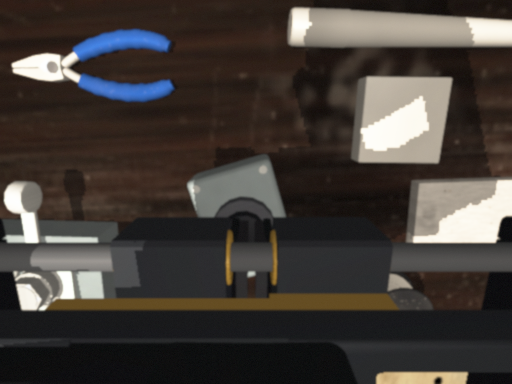

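Emit:
arm_command(targets=[[-1.1, -0.6, 0, 0, 0], [-1.1, -0.6, 1, 0, 0], [-1.1, -0.6, 1.8, 0, 0], [-1.1, -0.6, 2.3, 0, 0], [-1.1, -0.6, 2.4, 0, 0]])

```text
time: 1.95
position: [0.5094, 0.4043, 0.0511]
tool_rot: [0.024, 1.0, -0.0, -0.001]
ft_force: [-0.4, 0.3, -0.0]
grip_width: 0.0007
```

```bash
python3 -c "
from h import *
o=robot.get_obs();print(o['time'],o['position'],o['grip_width'],o['ft_force'],o['joint_velocities'].round(3))"
```

```text
1.95 [0.50940754 0.40432035 0.05109168] 0.0006809069505705137 [-0.42146195  0.30383311 -0.03249281] [ 0.001  0.004 -0.004  0.002 -0.013 -0.   ]
```

```bash
python3 -c "
from h import *
snap('scene','s1');crop('s1',180,130,300,220,6,'s1c');snap('wrist','w2');z=load('top0')
print([[px(z,u,v).round(3)[2] for u in range(180,204,3)] for v in range(168,196,3)])
print(robot.get_obs()['ft_force'])"
```

```text
[[np.float64(0.036), np.float64(0.034), np.float64(0.036), np.float64(0.035), np.float64(0.035), np.float64(0.036), np.float64(0.035), np.float64(0.036)], [np.float64(0.035), np.float64(0.036), np.float64(0.047), np.float64(0.048), np.float64(0.046), np.float64(0.046), np.float64(0.037), np.float64(0.035)], [np.float64(0.036), np.float64(0.048), np.float64(0.055), np.float64(0.058), np.float64(0.057), np.float64(0.049), np.float64(0.047), np.float64(0.036)], [np.float64(0.036), np.float64(0.048), np.float64(0.056), np.float64(0.056), np.float64(0.057), np.float64(0.057), np.float64(0.047), np.float64(0.04)], [np.float64(0.046), np.float64(0.056), np.float64(0.058), np.float64(0.057), np.float64(0.057), np.float64(0.057), np.float64(0.049), np.float64(0.047)], [np.float64(0.038), np.float64(0.049), np.float64(0.057), np.float64(0.058), np.float64(0.058), np.float64(0.054), np.float64(0.048), np.float64(0.039)], [np.float64(0.037), np.float64(0.048), np.float64(0.047), np.float64(0.054), np.float64(0.054), np.float64(0.048), np.float64(0.046), np.float64(0.035)], [np.float64(0.035), np.float64(0.034), np.float64(0.047), np.float64(0.046), np.float64(0.046), np.float64(0.046), np.float64(0.036), np.float64(0.035)], [np.float64(0.034), np.float64(0.035), np.float64(0.036), np.float64(0.037), np.float64(0.035), np.float64(0.035), np.float64(0.036), np.float64(0.035)], [np.float64(0.03), np.float64(0.035), np.float64(0.035), np.float64(0.037), np.float64(0.035), np.float64(0.034), np.float64(0.034), np.float64(0.036)]]
[-0.48222168  0.10962786  0.14967963]
```

View pics/s1c.png

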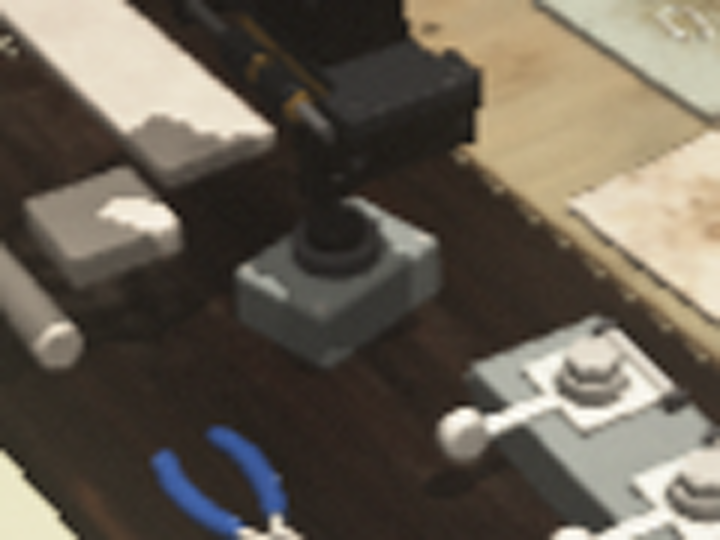

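View pics/w2.png

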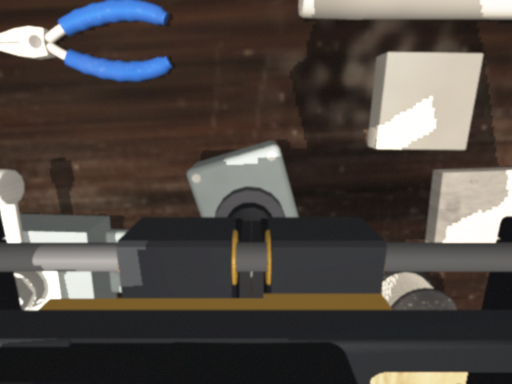

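Emit:
arm_command(targets=[[0, 0, 0.2, 0, 0], [0, 0, 0.3, 0, 0], [0, 0, 0.3, 0, 0]])

```text
time: 2.42
position: [0.5099, 0.4045, 0.0487]
tool_rot: [0.024, 1.0, -0.0, -0.0]
ft_force: [0.3, -0.3, 0.7]
grip_width: 0.0007
```

Emit:
arm_command(targets=[[0, 0, 0.2, 0, 0], [0, 0, 0.3, 0, 0], [0, 0, 0.3, 0, 0]])

```text
time: 2.8
position: [0.5099, 0.4044, 0.0456]
tool_rot: [0.024, 1.0, -0.0, -0.0]
ft_force: [0.3, 0.7, 0.6]
grip_width: 0.0006
```

```bash
python3 -c "
from h import *
snap('scene','s2');crop('s2',210,150,260,200,12,'s2c')
print(robot.get_obs()['ft_force'],robot.get_obs()['position'])"
```

```text
[-0.83093341  0.42182951  0.05067481] [0.50992862 0.40442288 0.04567918]
```

View pics/s2c.png

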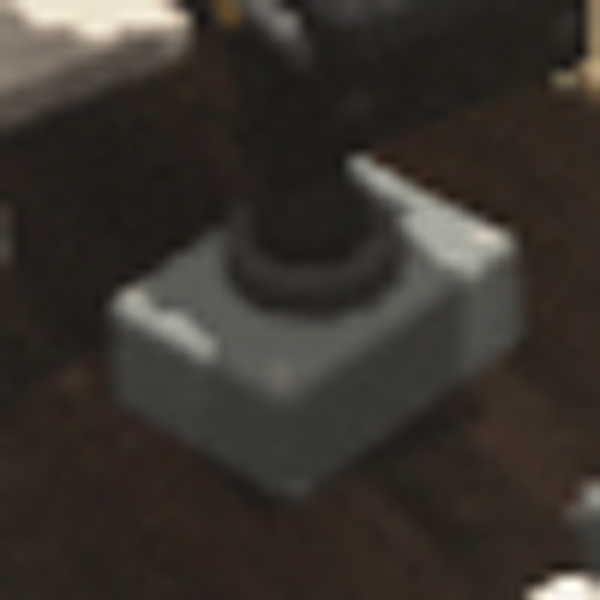

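```bash
python3 -c "
from h import *
a=load('scene0');b=load('s2')
for u in (231,235,239):
  for v in range(160,180,1):
    print(u,v,px(a,u,v,float(a['d'][v,u])).round(3),px(b,u,v,float(b['d'][v,u])).round(3))
print(robot.get_obs()['joint_torque'])"
```

```text
231 160 [0.558 0.503 0.003] [0.504 0.411 0.08 ]
231 161 [0.556 0.501 0.001] [0.505 0.412 0.075]
231 162 [ 0.554  0.498 -0.002] [0.502 0.408 0.075]
231 163 [0.55  0.491 0.001] [0.502 0.409 0.071]
231 164 [0.544 0.481 0.005] [0.547 0.486 0.001]
231 165 [ 0.546  0.486 -0.003] [ 0.545  0.483 -0.   ]
231 166 [0.502 0.41  0.059] [0.501 0.409 0.06 ]
231 167 [0.5   0.406 0.058] [0.5   0.407 0.058]
231 168 [0.499 0.405 0.055] [0.499 0.405 0.055]
231 169 [0.499 0.406 0.051] [0.498 0.403 0.053]
231 170 [0.496 0.402 0.051] [0.497 0.403 0.05 ]
231 171 [0.496 0.401 0.048] [0.496 0.402 0.047]
231 172 [0.493 0.397 0.047] [0.493 0.397 0.047]
231 173 [0.493 0.397 0.044] [0.492 0.395 0.046]
231 174 [0.494 0.4   0.037] [0.491 0.394 0.043]
231 175 [0.492 0.396 0.037] [0.492 0.396 0.037]
231 176 [0.488 0.391 0.038] [0.489 0.391 0.038]
231 177 [0.487 0.388 0.037] [0.485 0.386 0.039]
231 178 [0.484 0.384 0.036] [0.483 0.383 0.038]
231 179 [0.482 0.38  0.036] [0.482 0.381 0.035]
235 160 [0.57  0.497 0.   ] [0.508 0.393 0.089]
235 161 [ 0.568  0.495 -0.001] [0.506 0.391 0.087]
235 162 [ 0.566  0.492 -0.003] [
[... 1199 characters left out ...]
.059] [0.518 0.389 0.06 ]
239 168 [0.518 0.39  0.056] [0.516 0.386 0.059]
239 169 [0.515 0.385 0.057] [0.518 0.39  0.052]
239 170 [0.515 0.385 0.053] [0.514 0.384 0.054]
239 171 [0.515 0.386 0.048] [0.516 0.386 0.048]
239 172 [0.512 0.381 0.049] [0.512 0.381 0.049]
239 173 [0.51  0.379 0.047] [0.512 0.381 0.045]
239 174 [0.509 0.376 0.046] [0.509 0.377 0.045]
239 175 [0.51  0.379 0.04 ] [0.509 0.376 0.042]
239 176 [0.51  0.379 0.036] [0.511 0.381 0.034]
239 177 [0.508 0.375 0.035] [0.507 0.374 0.036]
239 178 [0.504 0.369 0.037] [0.503 0.367 0.039]
239 179 [0.503 0.368 0.034] [0.501 0.365 0.037]
[-5.89657120e-04 -4.88657355e+01 -1.32477200e+01  6.28483569e-03
  8.70736130e-02 -2.36880425e-05]
```

The depth images show the button still up, with the fingertips about 1 cm above it, so reported z runs lower than the real tip. I'll feel down in small steps.

Emit:
arm_command(targets=[[0, 0, 0.2, 0, 0], [0, 0, 0.4, 0, 0], [0, 0, 0.4, 0, 0]])

```text
time: 3.22
position: [0.5098, 0.4044, 0.0415]
tool_rot: [0.024, 1.0, -0.0, -0.0]
ft_force: [-0.3, 0.5, -0.8]
grip_width: 0.0006
```

Emit:
arm_command(targets=[[0, 0, 0.2, 0, 0], [0, 0, 0.4, 0, 0], [0, 0, 0.4, 0, 0]])

```text
time: 3.6
position: [0.5098, 0.4044, 0.0375]
tool_rot: [0.024, 1.0, -0.0, -0.0]
ft_force: [-0.0, 0.1, 0.0]
grip_width: 0.0001
```

Emit:
arm_command(targets=[[0, 0, 0.2, 0, 0], [0, 0, 0.4, 0, 0], [0, 0, 0.4, 0, 0]])

```text
time: 3.98
position: [0.5101, 0.4045, 0.0339]
tool_rot: [0.024, 1.0, 0.0, 0.0]
ft_force: [-0.3, -0.9, 2.7]
grip_width: 0.0007
```

```bash
python3 -c "
from h import *
snap('scene','s3');crop('s3',210,140,260,190,12,'s3c')
print(robot.get_obs()['ft_force'],robot.get_obs()['position'])
b=load('s3')
for u in (230,231,232,233,235,237):
  print(u,[tuple(px(b,u,v,float(b['d'][v,u])).round(3)[[1,2]].tolist()) for v in range(158,170)])"
```

```text
[-0.38220654 -1.20106702  2.65528446] [0.51007507 0.40453947 0.03398002]
230 [(0.411, 0.089), (0.412, 0.084), (0.413, 0.08), (0.413, 0.076), (0.497, 0.001), (0.494, -0.0), (0.488, 0.001), (0.485, -0.001), (0.479, 0.0), (0.421, 0.047), (0.412, 0.051), (0.411, 0.048)]
231 [(0.407, 0.091), (0.404, 0.089), (0.41, 0.081), (0.407, 0.08), (0.409, 0.074), (0.409, 0.071), (0.409, 0.067), (0.411, 0.061), (0.408, 0.061), (0.409, 0.056), (0.408, 0.053), (0.403, 0.053)]
232 [(0.399, 0.096), (0.401, 0.091), (0.402, 0.086), (0.404, 0.081), (0.4, 0.081), (0.402, 0.075), (0.403, 0.071), (0.406, 0.064), (0.407, 0.06), (0.405, 0.057), (0.402, 0.057), (0.398, 0.056)]
233 [(0.393, 0.099), (0.394, 0.095), (0.39, 0.094), (0.394, 0.088), (0.393, 0.085), (0.392, 0.082), (0.393, 0.078), (0.396, 0.071), (0.395, 0.068), (0.395, 0.065), (0.396, 0.06), (0.397, 0.056)]
235 [(0.342, 0.14), (0.391, 0.095), (0.392, 0.09), (0.39, 0.088), (0.393, 0.082), (0.394, 0.077), (0.393, 0.075), (0.393, 0.071), (0.396, 0.064), (0.396, 0.061), (0.396, 0.057), (0.392, 0.056)]
237 [(0.319, 0.156), (0.319, 0.153), (0.319, 0.149), (0.322, 0.143), (0.319, 0.142), (0.322, 0.137), (0.325, 0.13), (0.326, 0.126), (0.389, 0.068), (0.395, 0.058), (0.392, 0.057), (0.39, 0.055)]
```

View pics/s3c.png

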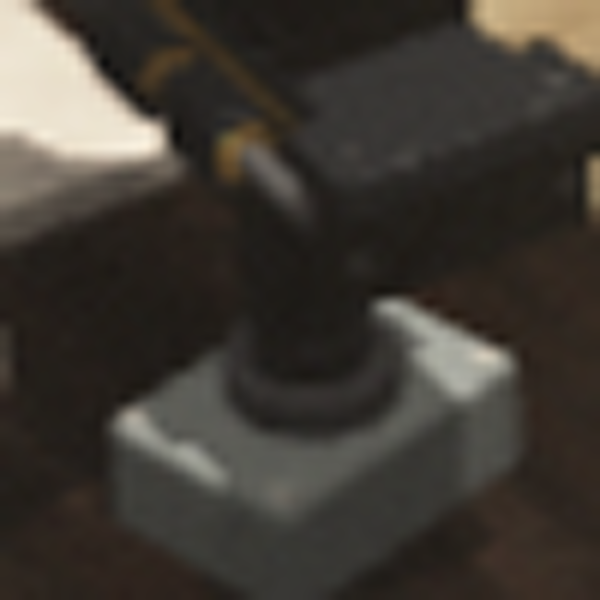

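Emit:
arm_command(targets=[[0, 0, 0.2, 0, 0], [0, 0, 0.4, 0, 0], [0, 0, 0.4, 0, 0]])

```text
time: 4.4
position: [0.5101, 0.4045, 0.0299]
tool_rot: [0.024, 1.0, 0.0, 0.0]
ft_force: [-0.8, -0.5, 4.4]
grip_width: 0.0006
```

Emit:
arm_command(targets=[[0, 0, 0.15, 0, 0], [0, 0, 0.3, 0, 0], [0, 0, 0.3, 0, 0]])

```text
time: 4.78
position: [0.5101, 0.4045, 0.029]
tool_rot: [0.024, 1.0, 0.0, 0.0]
ft_force: [-3.6, -2.4, 14.5]
grip_width: 0.0003
```

Button bottomed out (14.5 N). I'll release it and compute the moves to the bolts.

Emit:
arm_command(targets=[[0, 0, -1.5, 0, 0], [0, 0, -3, 0, 0], [0, 0, -5, 0, 0], [0, 0, -5, 0, 0]])

```text
time: 5.28
position: [0.5114, 0.4053, 0.0789]
tool_rot: [0.024, 1.0, 0.001, 0.002]
ft_force: [0.6, 0.1, 0.5]
grip_width: 0.0001
```

```bash
python3 -c "
from h import *
snap('top','top1')
z=load('top0')
for n,u,v,p in [('btn',190.7,180,.057),('b1',265,160.9,.06),('b2',307,162.9,.06),('b3',349.3,164.9,.06),('l1',263,192.3,.048),('l2',305.7,194,.048),('l3',348.9,197,.048)]:
  w=px(z,u,v,plane=p); print(n,w.round(4),totool(w).round(2))
print(robot.get_obs()['position'],robot.get_obs()['ft_force'])
crop('top1',165,130,390,220,3.5,'c1')"
```

```text
btn [0.5101 0.4    0.057 ] [ 0.03 -0.49  2.08]
b1 [0.5486 0.2352 0.06  ] [ -4.6  -16.76   1.77]
b2 [0.542  0.1426 0.06  ] [ -4.39 -26.04   1.76]
b3 [0.5355 0.0495 0.06  ] [ -4.18 -35.37   1.75]
l1 [0.4803 0.2412 0.048 ] [  2.25 -16.49   2.96]
l2 [0.4744 0.1467 0.048 ] [  2.39 -25.95   2.95]
l3 [0.4656 0.0514 0.048 ] [  2.82 -35.52   2.94]
[0.51059513 0.40479848 0.07781409] [-0.77638722  0.24851653  0.22519022]
```

View pics/c1.png

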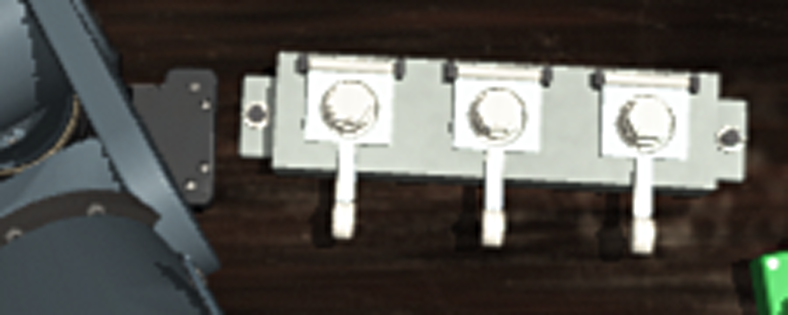

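Emit:
arm_command(targets=[[-1.5, -5.5, 0, 0.02, 0], [-3, -11, 0, 0.02, 0], [-4.5, -16.5, 0, 0.02, 0], [-4.5, -16.6, 1, 0.02, 0], [-4.5, -16.6, 1.5, 0.02, 0]])

```text
time: 5.95
position: [0.5462, 0.2363, 0.0606]
tool_rot: [0.035, 0.999, -0.0, -0.001]
ft_force: [0.1, 0.2, -0.5]
grip_width: 0.0004
```

```bash
python3 -c "
from h import *
snap('wrist','w3');snap('scene','s4');crop('s4',240,160,350,260,6,'s4c')
print(robot.get_obs()['position'],robot.get_obs()['ft_force'],totool([.5486,.2352,.06]))"
```

```text
[0.54570836 0.23742391 0.06054964] [ 0.02043684 -0.66112034  0.43820587] [-0.30344361 -0.20265204  0.05429944]
```

View pics/w3.png

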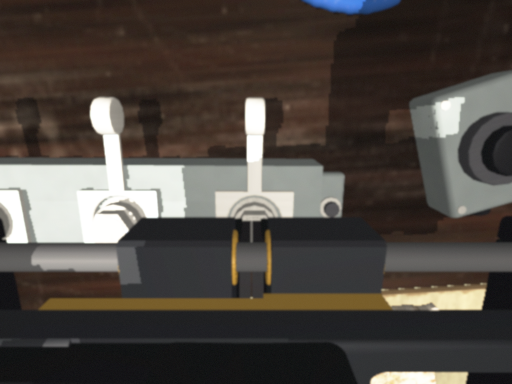

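View pics/s4c.png

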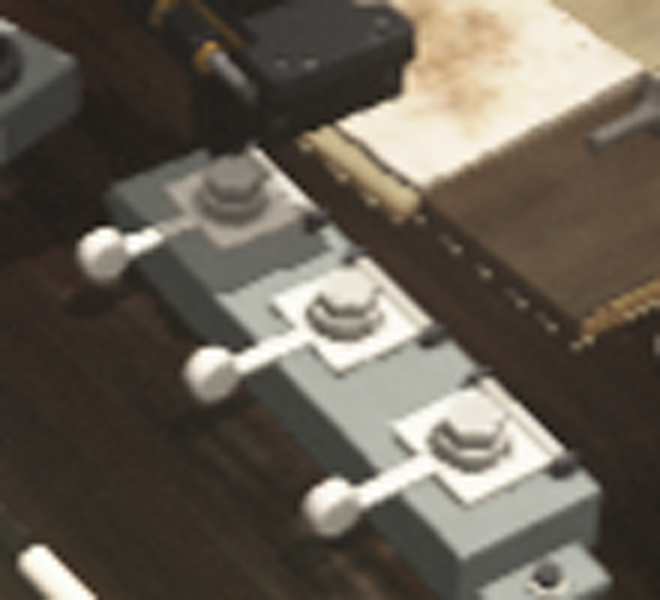

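Emit:
arm_command(targets=[[-0.3, -0.1, 1, 0, 0], [-0.3, -0.1, 1.8, 0, 0], [-0.3, -0.1, 2.2, 0, 0], [-0.3, -0.1, 2.5, 0, 0], [-0.3, -0.1, 2.5, 0, 0]])

```text
time: 6.68
position: [0.55, 0.2354, 0.0368]
tool_rot: [0.034, 0.999, 0.0, 0.0]
ft_force: [-0.3, -0.2, 1.0]
grip_width: 0.0006
```

Emit:
arm_command(targets=[[0, 0, 0.2, 0, 0], [0, 0, 0.3, 0, 0], [0, 0, 0.3, 0, 0]])

```text
time: 7.05
position: [0.5502, 0.2354, 0.0363]
tool_rot: [0.034, 0.999, 0.0, 0.001]
ft_force: [-4.0, -1.3, 14.1]
grip_width: 0.0006
```

Bolt 1 stands firm at 14 N. Bolt 2 next.

Emit:
arm_command(targets=[[0, 0, -2, 0, 0], [0, -4, -3, 0, 0], [0, -9.4, -3, 0, 0], [0, -9.4, -2, 0, 0], [0, -9.4, -1, 0, 0]])

```text
time: 7.68
position: [0.5438, 0.1416, 0.0434]
tool_rot: [0.034, 0.999, 0.0, 0.0]
ft_force: [-0.5, 0.0, -0.4]
grip_width: 0.0005
```

```bash
python3 -c "
from h import *
snap('wrist','w4')
print(robot.get_obs()['position'],robot.get_obs()['ft_force'],totool([.542,.1426,.06]))"
```

```text
[0.54270094 0.14202527 0.0419538 ] [ 0.64727047  0.15685725 -0.24155872] [ 0.07775778  0.05272505 -1.80445099]
```

View pics/w4.png

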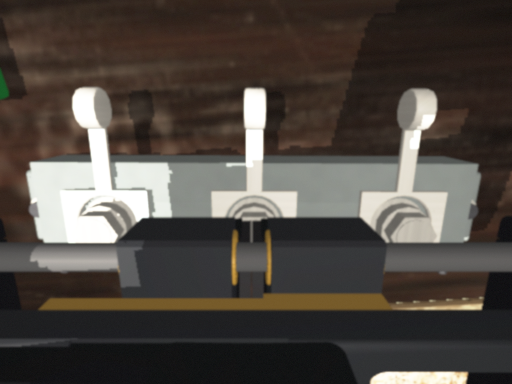

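Centred on bolt 2: the lug is at (255,105) and the fingers at x≈252. Pressing now.

Emit:
arm_command(targets=[[0, 0, 0.4, 0, 0], [0, 0, 0.7, 0, 0], [0, 0, 0.85, 0, 0], [0, 0, 0.85, 0, 0]])

```text
time: 8.22
position: [0.5436, 0.1417, 0.0353]
tool_rot: [0.033, 0.999, -0.0, 0.0]
ft_force: [0.1, 0.7, 0.4]
grip_width: 0.0011
```

Emit:
arm_command(targets=[[0, 0, 0.2, 0, 0], [0, 0, 0.3, 0, 0], [0, 0, 0.3, 0, 0]])

```text
time: 8.6
position: [0.5437, 0.1416, 0.0323]
tool_rot: [0.034, 0.999, 0.0, 0.0]
ft_force: [-0.1, 1.6, 1.0]
grip_width: 0.0004
```

Emit:
arm_command(targets=[[0, 0, 0.2, 0, 0], [0, 0, 0.4, 0, 0], [0, 0, 0.5, 0, 0], [0, 0, 0.6, 0, 0], [0, 0, 0.6, 0, 0]])

```text
time: 9.22
position: [0.5438, 0.1416, 0.0276]
tool_rot: [0.034, 0.999, 0.0, 0.0]
ft_force: [-2.6, 1.1, 12.4]
grip_width: 0.0009
```

```bash
python3 -c "
from h import *
snap('scene','s5');crop('s5',240,160,350,260,6,'s5c')
print(robot.get_obs()['position'],robot.get_obs()['ft_force'])"
```

```text
[0.54374024 0.14158762 0.02760474] [-2.90081064  2.06357424 12.88381453]
```

View pics/s5c.png

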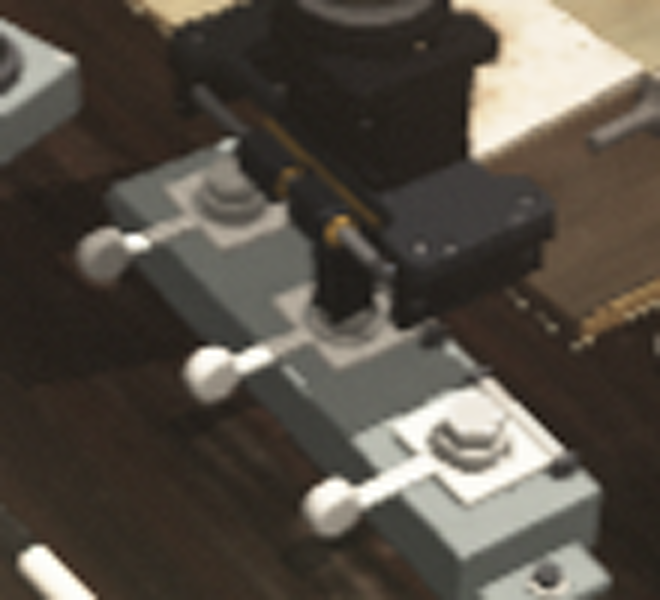

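Bolt 2 sank 9 mm and bottomed out at 12 N, so it is the loose one. I'll back off and look at lug 2.

Emit:
arm_command(targets=[[0, 0, -2, 0, 0], [0, 0, -5, 0, 2], [3, 0, -8, 0, 4], [5, 0, -8, 0, 4], [5, 0, -8, 0, 4]])

```text
time: 9.9
position: [0.4919, 0.1446, 0.1061]
tool_rot: [0.034, 0.999, -0.0, -0.001]
ft_force: [1.3, 0.3, 0.6]
grip_width: 0.0327
```

```bash
python3 -c "
from h import *
snap('wrist','w5');snap('scene','s6');crop('s6',240,160,350,260,6,'s6c')
print(robot.get_obs()['position'],robot.get_obs()['ft_force'],robot.get_obs()['grip_width'])"
```

```text
[0.49448496 0.14457756 0.10598118] [ 0.60256598 -0.68419862  0.67736922] 0.037024235707797844
```

View pics/w5.png

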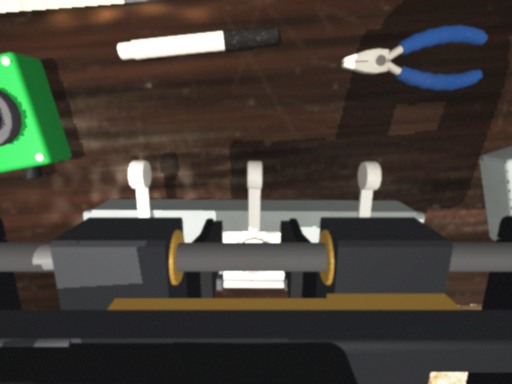

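View pics/s6c.png

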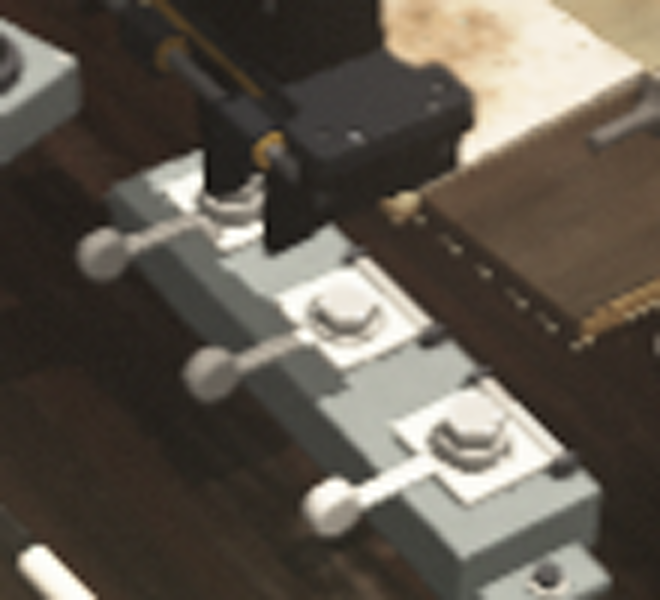

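```bash
python3 -c "
from h import *
w=load('w5')
for v in range(156,200,3): print(v,px(w,255,v,float(w['d'][v,255])).round(4),end=' ')
print()
s=load('s6'); 
for u,v in [(275,222),(275,223),(274,222),(276,222)]: print(px(s,u,v).round(4))
p=px(s,275,222)
print(totool([.470,.146,.042]))"
```

```text
156 [0.4626 0.1505 0.0021] 159 [0.4655 0.1503 0.0023] 162 [0.4616 0.15   0.0461] 165 [0.4236 0.1493 0.2932] 168 [0.4655 0.1497 0.0519] 171 [0.4675 0.1495 0.0543] 174 [0.47   0.1494 0.0541] 177 [0.4721 0.1492 0.0555] 180 [0.4746 0.149  0.0552] 183 [0.4772 0.1489 0.0546] 186 [0.4803 0.1487 0.0518] 189 [0.4849 0.1485 0.0433] 192 [0.4876 0.1484 0.0429] 195 [0.4899 0.1482 0.0438] 198 [0.4928 0.148  0.0431] 
[0.4704 0.1417 0.0487]
[0.4702 0.1415 0.0452]
[0.4686 0.1438 0.048 ]
[0.4736 0.1415 0.047 ]
[ 2.45752795 -0.02162549  6.39619915]
```

Emit:
arm_command(targets=[[2.1, 0.1, 2, 0, 4], [2.1, 0.1, 5, 0, 4], [2.1, 0.1, 8, 0, 4], [2.1, 0.1, 8.5, 0, 4]])

```text
time: 10.5
position: [0.4725, 0.1469, 0.0191]
tool_rot: [0.034, 0.999, -0.0, -0.002]
ft_force: [-0.8, -0.2, -0.3]
grip_width: 0.04
```

Emit:
arm_command(targets=[[0, 0, 0.8, 0, 4], [0, 0, 1.5, 0, 4], [0, 0, 1.5, 0, 4]])

```text
time: 10.88
position: [0.4729, 0.1473, 0.0063]
tool_rot: [0.034, 0.999, 0.0, 0.0]
ft_force: [0.0, 0.7, 0.5]
grip_width: 0.0397
```

```bash
python3 -c "
from h import *
snap('wrist','w6');snap('scene','s7');crop('s7',230,160,340,260,6,'s7c')
print(robot.get_obs()['position'],robot.get_obs()['ft_force'],robot.get_obs()['grip_width'])"
```

```text
[0.47312275 0.14733449 0.00665472] [ 0.04009018  0.16489579 -0.34238266] 0.040243180114196656
```

View pics/w6.png

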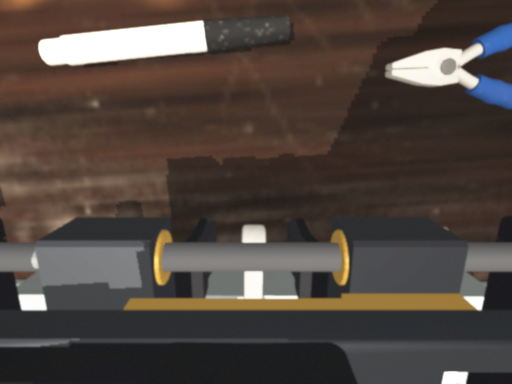

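View pics/s7c.png

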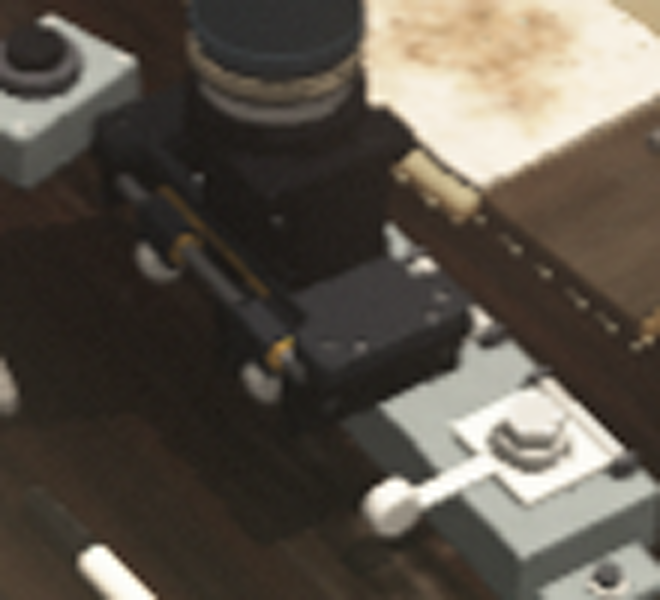

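Emit:
arm_command(targets=[[0, 0, 0, 0, 2], [0, 0, 0, 0, 0], [0, 0, 0, 0, 0], [0, 0, 0, 0, 0], [0, 0, 0, 0, 0]], newtons=20)

```text
time: 11.6
position: [0.4729, 0.1484, 0.0064]
tool_rot: [0.035, 0.999, 0.001, 0.0]
ft_force: [-0.6, 5.1, 0.6]
grip_width: 0.0121
```

Gripped at 12.1 mm. I'll start the arc, taking out about 1 mm of sideways strain on the way.

Emit:
arm_command(targets=[[0, 0.1, -0.5, 0, 0], [-0.04, 0.1, -0.9, 0, 0], [-0.15, 0.1, -1.75, 0, 0], [-0.34, 0.1, -2.6, 0, 0], [-0.34, 0.1, -2.6, 0, 0]])

```text
time: 12.22
position: [0.4764, 0.1481, 0.0331]
tool_rot: [0.034, 0.999, 0.0, 0.0]
ft_force: [-0.9, 1.2, 0.0]
grip_width: 0.0118
```

```bash
python3 -c "
from h import *
snap('scene','s8');crop('s8',230,160,340,260,6,'s8c')
print(robot.get_obs()['position'],robot.get_obs()['ft_force'],robot.get_obs()['grip_width'])"
```

```text
[0.47639602 0.14813697 0.03289204] [-0.49931999  2.62698819  0.84189446] 0.011846711343646038
```

View pics/s8c.png

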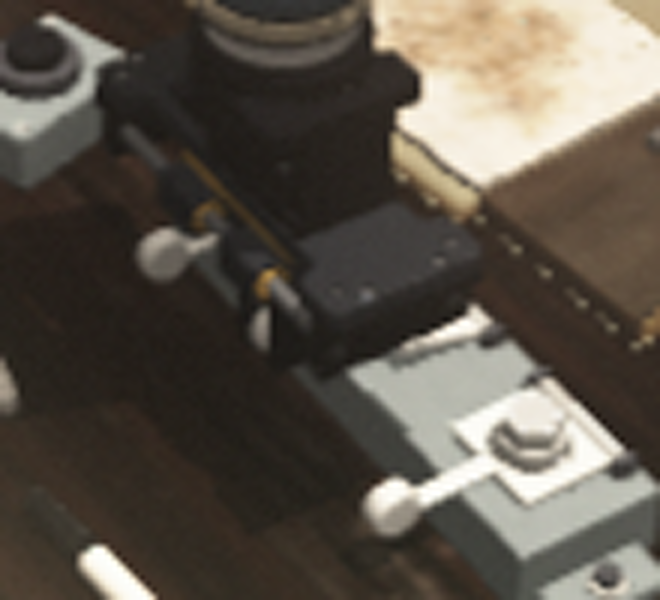

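Emit:
arm_command(targets=[[-0.39, 0, -1.15, 0, 0], [-0.91, 0, -2.25, 0, 0], [-1.57, 0, -3.28, 0, 0], [-2.23, 0, -4.09, 0, 0], [-2.23, 0, -4.09, 0, 0]])

```text
time: 12.9
position: [0.4987, 0.1465, 0.074]
tool_rot: [0.034, 0.999, -0.0, 0.0]
ft_force: [-2.4, 2.1, 3.9]
grip_width: 0.0118
```

Emit:
arm_command(targets=[[-0.5, 0, -0.53, 0, 0], [-1.0, 0, -0.97, 0, 0], [-1.6, 0, -1.4, 0, 0], [-1.98, 0, -1.7, 0, 0], [-1.98, 0, -1.7, 0, 0]])

```text
time: 13.52
position: [0.5187, 0.1451, 0.0906]
tool_rot: [0.034, 0.999, -0.0, 0.0]
ft_force: [-2.6, 1.0, 2.9]
grip_width: 0.0117
```

```bash
python3 -c "
from h import *
snap('scene','s9');crop('s9',230,160,340,260,6,'s9c')
print(robot.get_obs()['position'],robot.get_obs()['ft_force'],robot.get_obs()['grip_width'])
snap('wrist','w9');snap('top','t9');crop('t9',165,130,390,250,3.5,'t9c')"
```

```text
[0.51863462 0.14508236 0.09053501] [-3.52258238  1.10323533  2.80168044] 0.011963758179822748
```

View pics/s9c.png

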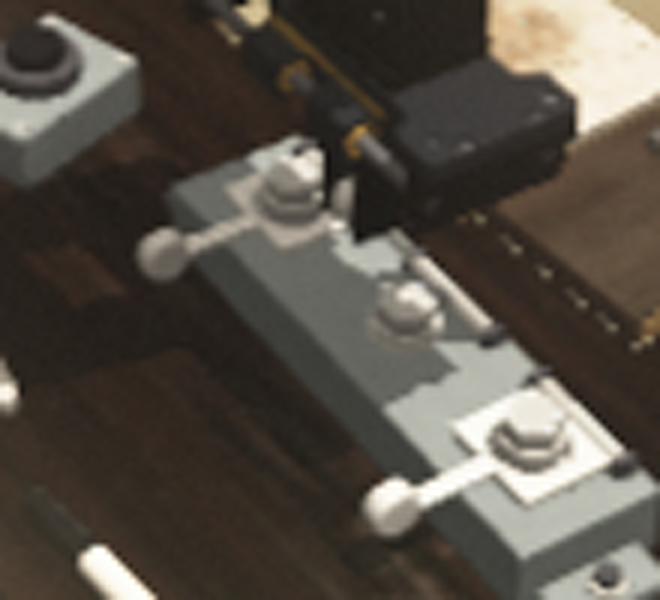

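View pics/w9.png

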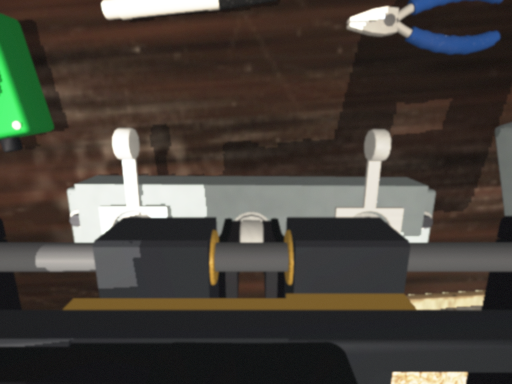

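View pics/t9c.png

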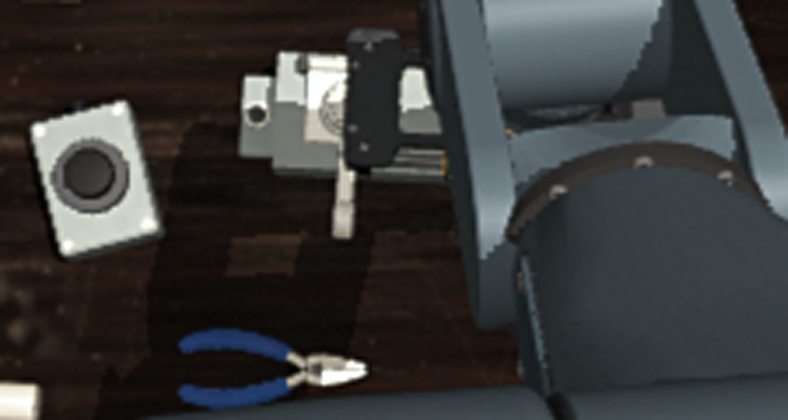

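Cap 2 is up: the rise of 84 mm on a 100 mm radius gives about 57°. The other two caps are shut and the button is up. I'll settle and check that it's still before handing in.

Emit:
arm_command(targets=[[0, 0, 0, 0, 0], [0, 0, 0, 0, 0], [0, 0, 0, 0, 0], [0, 0, 0, 0, 0]])

```text
time: 14.18
position: [0.5185, 0.1451, 0.0904]
tool_rot: [0.034, 0.999, -0.0, 0.0]
ft_force: [-2.9, 0.5, 4.9]
grip_width: 0.0118
```

```bash
python3 -c "
from h import *
o=robot.get_obs();print(o['time'],o['position'],o['joint_velocities'].round(4),o['grip_width'])
print(robot.hand_in())"
```

```text
14.175 [0.51847126 0.14508722 0.09042721] [-0.0006  0.0003  0.0008 -0.0019 -0.0005  0.0013] 0.011750697992223136
the job is handed in; nothing more can be done
None
```

The job is handed in at 14.2 s, with cap 2 held up by its lug. No verdict is reported.

- **Stop button:** I pressed it until it bottomed out at 14.5 N, then let it spring back. The later pictures show it up.
- **Bolts:** Bolt 1 stood firm at 14 N. Bolt 2 sank about 9 mm, stopped hard at 12 N and stayed down in the pictures, so it is the loose one. I did not tap bolt 3.
- **Cap:** I gripped lug 2 across its flat faces (11.8 mm opening, 20 N) and raised it along its arc. The lug rose about 84 mm, which puts the cap at about 57°.
- **Last checks:** The arm was still, the lug was in the grip and caps 1 and 3 were shut. The marker and cutters showed no obvious shift in the last pictures. I did not check the steel block's final place, but the arm never went near it.

One thing disagreed: the fingertips, closed, stood about 2 cm higher than the reported TCP height. I found that by depth image and contact force, and worked from the contact heights instead.

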